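Set the gated flap lever on a flight-simulator desk

TASK

Set the flaps for take-off: draw the wing-shaped knob of the flap lever up its stem against the spring until it is firmly against its stop, keep it up while you bring the lever back towards you past the first notch to the second (not counting the wide pocket it starts in), and ease the knob down so that its cross pin sits fully home in that notch. Do not let it snap down; let go of it at the end, and leave the throttle levers and everything else on the desk as they are.

Things in the scene. Friction and masses are not known exactly. Their poses are not given: they have to be found in the camera images.
- flap_unit: Flap console, fixed: dark box with arched top, foot 235 x 124 mm, 145 mm high, with ONE lever. A look-alike console with two round-gripped throttle levers stands on the other side of the yoke; which is left or right varies. Origin on the desk under its middle; its x points forward, away from the robot, give or take 15 degrees. The lever's hinge lies 35 mm above the origin, along its y.
- flap_knob (a point): Centre of the flap lever's wing-shaped dark knob: a bar 76 mm wide (its y), 18 mm thick (its x, flat front and back faces to pinch) and 36 mm along the stem (its z). Its z points outwards along the stem, its y along the lever's hinge, always level; its x points forward, away from the robot, when upright. The hinge lies 205 mm (plus flap_pull) below this point along the stem.
- flap_pin (a point): Middle of the 8 mm steel cross pin (along the knob's y) on the knob's sleeve, 87.5 mm below the knob's centre along the stem. The sleeve slides on the stem, pin and knob with it. The pin drops into notches between the 20 mm high teeth of two steel gate plates beside the stem, and has only 2 mm (0.016 rad) of play either way in a notch. It clears the teeth only above 0.0185 of flap_pull.
- flap_lever (a joint): Lean of the flap lever (rad): 0 upright (flaps up, where it starts, in a wide pocket), growing as its top comes towards the robot, at most 0.93. About 0.3 N m of friction holds it where it is left. Notches nominally at 0.36 (first), 0.60 (second), 0.84 (third); the whole gate may sit up to 0.045 forward or back of that, unreported: feel for the notch. Over a tooth the knob stops about 18 mm short.
- flap_pull (a joint): How far knob and sleeve are drawn out along the stem (m): 0 fully down, 0.022 hard against the stop. A spring pulls it down with about 6 N at 0 and 10 N at the stop. Let go from the top it snaps down at about 0.6 m/s.
- throttle_a_grip (a point): Centre of the round grip (28 mm diameter, 42 mm long, across) of one of the two throttle levers on the other console, 230 mm above the desk when upright. Not to be moved.
- throttle_b_grip (a point): Centre of the round grip of the other throttle lever, like the first. Not to be moved.
- yoke: Dark control yoke fixed between the consoles: 135 mm high box with a shaft towards the robot and two upright horns 260 mm apart over all, 200 mm high. Its origin is on the desk below the front part of the box, 42 mm behind its front face; the horns stand 160 mm nearer the robot than the origin.
- mug: White mug, 82 mm across, 95 mm high, handle to its y. Origin under its centre. Leave alone.
- bottle: Steel drinking bottle, 68 mm across, 200 mm high. Origin under its centre. Leave alone.
- mouse: Dark computer mouse, 116 x 60 x 38 mm. Origin under its centre. Leave alone.
- phone: Dark phone lying flat, 150 x 72 x 9 mm. Origin under its centre. Leave alone.
- screwdriver: Grey screwdriver lying flat across the desk under the yoke's shaft, 190 mm long. Origin under its middle. Leave alone.

How it is judged:
On the way, in this order (a step that is already met when the one before it is completed fails the run):
1. the knob is drawn out to its stop (value of joint flap_pull above 0.0205 m), for 0.15 s.
2. with the knob up, the lever is brought back past the first notch (value of joint flap_lever above 0.47 rad and value of joint flap_pull above 0.015 m), for 0.1 s.
At the end, for the whole second after the job is handed in: The flap lever stands in the second notch (lean 0.52 to 0.68 rad) with its knob fully down (within 2 mm, possible only in the notch), at rest and released. The throttle levers and the loose things on the desk stay where they were (value of joint flap_lever between 0.52 and 0.68 rad and value of joint flap_pull below 0.002 m and velocity of joint flap_lever between -0.05 and 0.05 rad/s); the robot touches nothing.
It fails at once if the knob is let snap down (faster than 0.45 m/s) (velocity of joint flap_pull below -0.45 m/s).
It fails at once if a throttle lever is moved by more than 15 mm (distance of any of throttle_a_grip, throttle_b_grip from where it was at the start of the episode above 0.015 m).
It fails at once if the mug, bottle, mouse, phone or screwdriver is moved by more than 20 mm (distance of any of mug, bottle, mouse, phone, screwdriver from where it was at the start of the episode above 0.02 m).
It also fails if it takes over 59 s, if anything falls off the work surface, if the arm or the gripper's body presses on something with over 40 N, if the wrist force passes 120 N, or if a joint passes its speed limit or range.

ROBOT

A 6-joint arm with a two-finger parallel gripper is mounted at the origin on the work surface. World frame = base frame: x ahead of the robot, y to its left, z up, the work surface at z = 0. Lengths are in m, angles in rad, forces in N, time in s.
With the tool pointing down it reaches from about 0.375 to 0.9 m from the base axis. Payload 3.1 kg.
Tool frame: the origin (TCP) lies on the centre line of the jaws, within the pads' length; the fingertips stand 8 mm ahead of it and the grasp point (between the pads) lies 11 mm behind it (robot.tip_extent is the distance from the TCP to the fingertips, in m); y points along the fingers, z is the direction in which the jaws open and shut, and the axes are right-handed (so a half turn about y gives the same grasp; the last joint's range is limited). The gripper opens to 87 mm and grips with 3 to 60 N. Pads are 19 mm wide; open, the fingers measure 117 mm over their backs; the gripper's body (75 mm by 190 mm) begins 51 mm behind the grasp point.
Start: joints at [-1.327, 0.527, 1.433, -0, 1.181, -0.178], TCP at [0.256, -0.57, 0.231] pointing down, gripper open.
Joint ranges: [-3.08, 3.08], [-0.75, 2.2], [0.22, 2.44], [-1.43, 4.57], [0, 2.65], [-2.85, 2.85]. Speed limits (rad/s): [2.79, 2.79, 3.14, 3.14, 3.14, 3.14].

INTERFACE

Orientations are given as a unit quaternion [x, y, z, w].
In Python, from rig import robot gives the robot as it stands.
- The arm moves only by the shell command python3 -m crank 'ROWS' [FORCE]. ROWS is JSON, a list that holds one entry, the list of rows, each a list of 7 numbers: the turn, a rotation vector about the tool's x, y, z in degrees, then the shift along the tool's x, y, z in m, then the opening in per cent of the stroke, from 0 (shut) to 100 (fully open). In form: [[[ax, ay, az, dx, dy, dz, gripper], ...]]. A call has exactly 5 rows; each row shifts and turns the commanded pose from where the row before left it, along the tool's axes as they then stand; what a row does not reach is not made up. A row lasts 1/8 s, in which the tool goes at most 62.5 mm and 10.7 degrees, less where a joint would pass 70% of its speed; a pose out of reach is approached as far as the arm can. A call with a gripper value outside its range is refused whole. The fingers move at their own pace and stop on an object; FORCE is the grip in N (left out, the last holds). Time passes only in rows, so rows that do not move let the fingers close, or fill a call up. It gives the time, the measured TCP pose, the force and the opening at its end, in the units of the state.
- robot.get_obs(): the state, without advancing time (a new reading comes with each control period).
- robot.camera(name): name is "side" or "top"; returns a dict with "img" (420x560x3 uint8, red, green, blue), "K" (3x3 intrinsics, pixels), "R" (3x3) and "t" (3): a world point X has camera coordinates R X + t. Camera axes: x right, y down, z forward; pixel columns grow to the right and rows downward; lengths in m; the calibration is good to about 2 mm. A picture is of the moment at which its call begins. There is no depth.
- robot.hand_in(): hands the job in, once; it reports no verdict.
Trained networks look in a picture, given as the dict that the camera call returned (one of the last four; its "shot" number tells which), for a name from the list of things; names that differ only in an ending like _2 or _b are one class to them, and where a whole thing is asked for, a point or a joint stands for the part that bears it (a point fixed in the world has none). Each returns a list of dicts, best first, with "conf" (0 to 1); they miss things now and then, are a little off and sometimes report something else, mostly with a low value. They report only what shows in the picture. A call takes as long as a camera call.
- robot.spot_in(picture, thing): "at" ([row, column] in pixels, amid what is visible of it).
The state is a dict: "time": time; "q": joint angles; "joint_velocities": joint speeds; "joint_torque": joint torques, N m; "position": TCP position; "tool_rot": TCP orientation; "ft_force": force on the tool from outside, world axes, zero at the start; "moment": the same for the moment, N m; "grip_width": finger opening in m.
Only numpy, scipy, OpenCV 4.12 (cv2) and the standard library are available. Lean on these libraries where they do the work, as an engineer would, in place of code of your own. Each camera call takes 0.05 s, during which the arm holds its last target.

## Working session

There is one attempt and no reset: what is moved stays moved. The work goes in short steps, Python scripts to look and compute and a shell command to move; the robot and the scene stay as the last step left them, time stands still between calls to the robot, and variables do not carry over. Pictures are saved under pics/ and viewed, and the job is handed in when it is done.

```bash
ls; mkdir -p pics
cat > h.py <<'E'
import numpy as np,cv2
from scipy.spatial.transform import Rotation as Ro
from rig import robot
def shot(n):
    c=robot.camera(n);return c
def save(c,f,crop=None,s=1):
    im=c["img"][:,:,::-1]
    if crop: im=im[crop[0]:crop[1],crop[2]:crop[3]]
    if s!=1: im=cv2.resize(im,None,fx=s,fy=s,interpolation=cv2.INTER_CUBIC)
    cv2.imwrite("pics/"+f,im)
def proj(c,X):
    p=np.array(c["K"])@(np.array(c["R"])@np.array(X)+np.array(c["t"]));return p[1]/p[2],p[0]/p[2]
def tri(cs,rc):
    A=[]
    for c,(r,k) in zip(cs,rc):
        P=np.array(c["K"])@np.c_[np.array(c["R"]),np.array(c["t"])]
        A+= [k*P[2]-P[0], r*P[2]-P[1]]
    v=np.linalg.svd(np.array(A))[2][-1];return v[:3]/v[3]
def onz(c,rc,z):
    d=np.linalg.inv(np.array(c["K"]))@[rc[1],rc[0],1];R=np.array(c["R"]);C=-R.T@np.array(c["t"]);d=R.T@d
    return C+d*(z-C[2])/d[2]
E
python3 - <<'E'
from h import *
o=robot.get_obs();print(o)
print(Ro.from_quat(o["tool_rot"]).as_matrix().round(3))
a=shot("side");b=shot("top");save(a,"s0.png");save(b,"t0.png")
for n in ["flap_knob","flap_pin","flap_unit","throttle_a_grip","yoke"]:
    for c in (a,b):
        print(n,[(np.round(d["at"],1),round(d["conf"],2)) for d in robot.spot_in(c,n)[:3]])
for c in(a,b): print(c["K"],c["R"],c["t"])
E
```

```text
pics
{'time': 0.0, 'q': array([-1.32747893e+00,  5.28464719e-01,  1.43394307e+00,  1.94633474e-05,
        1.18139557e+00, -1.78501523e-01]), 'joint_velocities': array([-3.05895415e-03, -6.41547728e-04, -9.24372041e-04,  7.82030239e-04,
        1.53935106e-04,  8.19642819e-05]), 'joint_torque': array([-9.10155177e-05, -4.40048718e+01, -1.76594317e+01,  6.32740441e-02,
        5.81350189e-02, -1.59562037e-04]), 'position': array([ 0.25573827, -0.5694747 ,  0.22955955]), 'tool_rot': array([-0.14804862,  0.69221947, -0.69065668,  0.14801069]), 'ft_force': array([ 0.6329354 , -0.38725817,  0.07735631]), 'moment': array([0.01569149, 0.05472494, 0.00453137]), 'grip_width': 0.0870567910542908}
[[-0.912 -0.001  0.409]
 [-0.409  0.002 -0.912]
 [-0.    -1.    -0.002]]
flap_knob [(array([251.4, 217.9]), 0.77), (array([281.6, 221.2]), 0.39)]
flap_knob [(array([203.1, 178.5]), 0.8)]
flap_pin [(array([251. , 217.9]), 0.96)]
flap_pin [(array([195.8, 175.1]), 0.65)]
flap_unit [(array([284.1, 220.6]), 0.59), (array([251.3, 217.7]), 0.53)]
flap_unit [(array([208.6, 188. ]), 0.55)]
throttle_a_grip []
throttle_a_grip [(array([231.8, 425.2]), 0.68)]
yoke [(array([191.6, 242.1]), 0.55), (array([340.7, 174.4]), 0.28)]
yoke [(array([155.4, 288. ]), 0.88)]
[[546.95325439   0.         279.31243608]
 [  0.         546.95325439 210.2988084 ]
 [  0.           0.           1.        ]] [[-0.80632756 -0.59144455  0.00540533]
 [-0.46351931  0.62619511 -0.62692068]
 [ 0.36740403 -0.50800889 -0.77906434]] [0.49039772 0.35508486 1.50245914]
[[414.47580858   0.         277.04263866]
 [  0.         414.47580858 213.24336406]
 [  0.           0.           1.        ]] [[ 0.00574448 -0.9998202  -0.01807127]
 [-0.98737794 -0.00281076 -0.15835691]
 [ 0.15827764  0.01875285 -0.98721655]] [0.02396737 0.60019873 1.15877901]
```

View pics/s0.png

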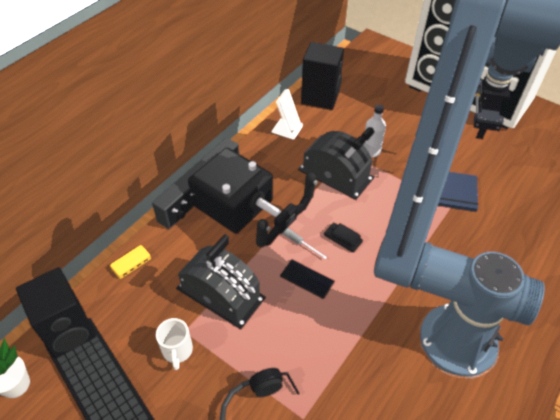

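View pics/t0.png

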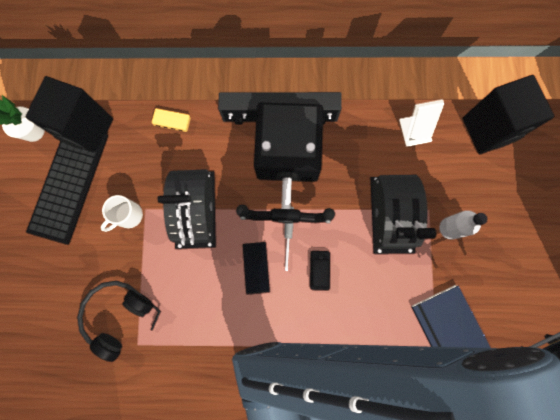

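Run:
```python
from h import *
a=shot("side");b=shot("top");save(a,"s1.png",(170,370,100,340),3.2);save(b,"t1.png",(130,290,90,290),3.5)
```

```text
(no output)
```

View pics/s1.png

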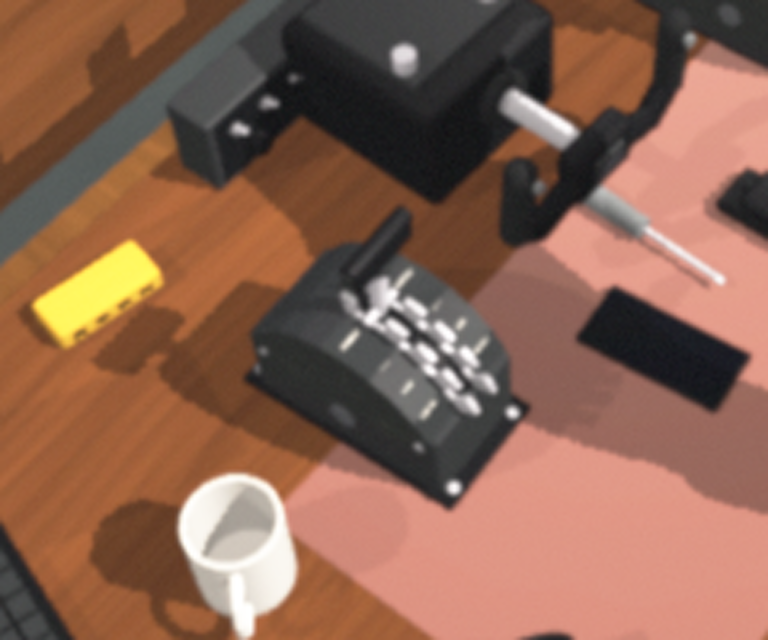

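View pics/t1.png

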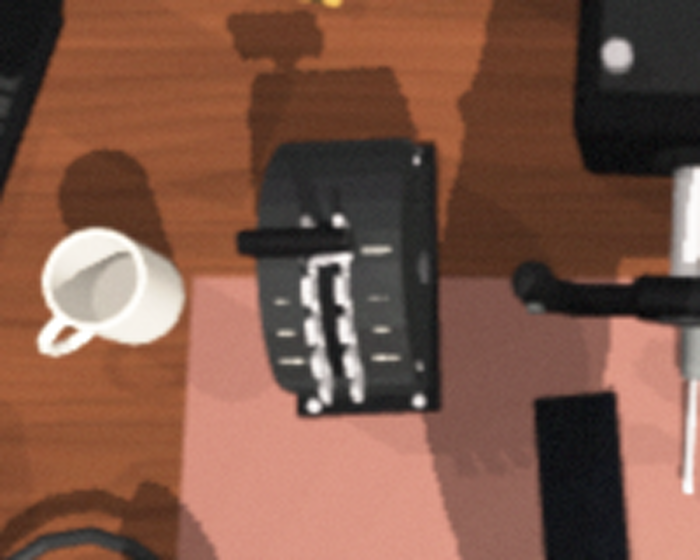

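Run:
```python
from h import *
a=shot("side");b=shot("top")
S=lambda x,y:(170+y/3.2,100+x/3.2)
T=lambda x,y:(130+y/3.5,90+x/3.5)
for n,s,t in [("boltR",(512,411),(419,400)),("boltL",(454,487),(314,405))]:
    print(n,tri([a,b],[S(*s),T(*t)]).round(4),onz(a,S(*s),.008).round(4),onz(b,T(*t),.008).round(4))
print("boltfar",onz(b,T(417,160),.008).round(4))
k=robot.spot_in(a,"flap_knob");k2=robot.spot_in(b,"flap_knob")
print(tri([a,b],[k[0]["at"],k2[0]["at"]]))
for z in(.24,): print(onz(a,k[0]["at"],z),onz(b,k2[0]["at"],z))
for n,s,t in [("L",(352,270),(240,243)),("R",(404,215),(353,240))]:
    print(n,tri([a,b],[S(*s),T(*t)]).round(4),onz(a,S(*s),.24).round(4),onz(b,T(*t),.24).round(4))
```

```text
boltR [0.5112 0.2265 0.0125] [0.5124 0.2244 0.008 ] [0.5122 0.2276 0.008 ]
boltL [0.5062 0.3158 0.0123] [0.5072 0.314  0.008 ] [0.5075 0.3173 0.008 ]
boltfar [0.7223 0.236  0.008 ]
[0.60845283 0.27114173 0.22182303]
[0.60221915 0.28060761 0.24      ] [0.599945   0.26407723 0.24      ]
L [0.5982 0.3094 0.2582] [0.6069 0.3008 0.24  ] [0.603  0.3156 0.24  ]
R [0.6063 0.2358 0.2421] [0.6083 0.2349 0.24  ] [0.6054 0.2357 0.24  ]
```

```bash
cat >> h.py <<'E'
def knobpose(u,yaw,lean,pull):
    Rz=Ro.from_euler("z",yaw).as_matrix(); Rk=Rz@Ro.from_euler("y",-lean).as_matrix()
    h=np.array([u[0],u[1],.035]); return h+Rk[:,2]*(.205+pull),Rk
def overlay(c,crop,s,f,u,yaw,lean,pull):
    im=cv2.resize(c["img"][crop[0]:crop[1],crop[2]:crop[3],::-1],None,fx=s,fy=s,interpolation=cv2.INTER_CUBIC).copy()
    p,Rk=knobpose(u,yaw,lean,pull)
    Rz=Ro.from_euler("z",yaw).as_matrix()
    def pt(X):
        r,k=proj(c,X);return (int((k-crop[2]+.5)*s),int((r-crop[0]+.5)*s))
    def box(o,R,hx,hy,z0,z1,col):
        P=[pt(o+R@np.array([i*hx,j*hy,k])) for i in(-1,1) for j in(-1,1) for k in(z0,z1)]
        for i in range(8):
            for b in(1,2,4):
                if not i&b: cv2.line(im,P[i],P[i|b],col,1)
    box(p,Rk,.009,.038,-.018,.018,(0,255,0))
    box(np.array([u[0],u[1],0]),Rz,.1175,.062,0,.004,(255,255,0))
    cv2.imwrite("pics/"+f,im)
E
python3 - <<'E'
from h import *
a=shot("side");b=shot("top")
overlay(a,(170,350,150,330),3.3,"s2.png",(.611,.2755),.05,0,0)
overlay(b,(150,270,120,240),5,"t2.png",(.611,.2755),.05,0,0)
E
```

```text
(no output)
```

View pics/s2.png

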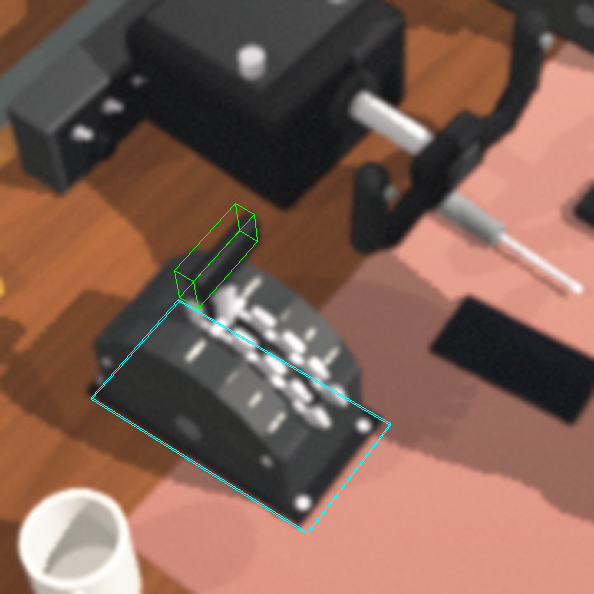

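View pics/t2.png

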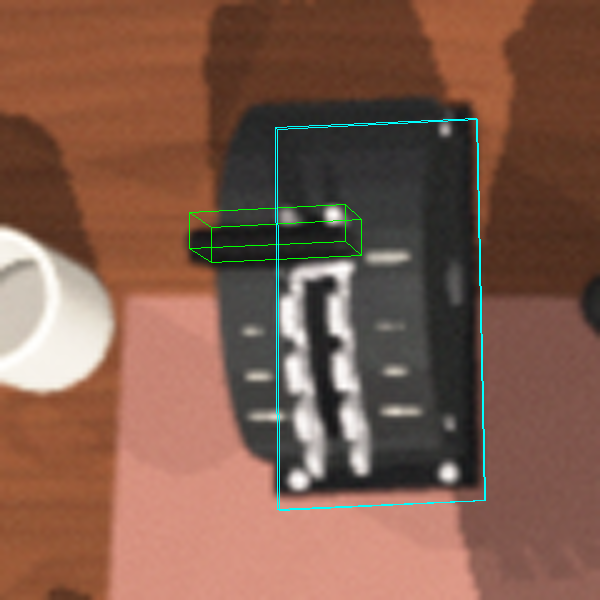

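Run:
```python
from h import *
for n,cr,f in (("side",(210,320,165,285),"s3.png"),("top",(165,255,145,245),"t3.png")):
    c=shot(n);c=dict(c);c["img"]=(255*(c["img"]/255.)**.5).astype(np.uint8);save(c,f,cr,5 if n=="side" else 6)
    print(-np.array(c["R"]).T@c["t"])
```

```text
[0.00800035 0.83095326 1.39047162]
[0.4090765  0.00391966 1.23944455]
```

View pics/s3.png

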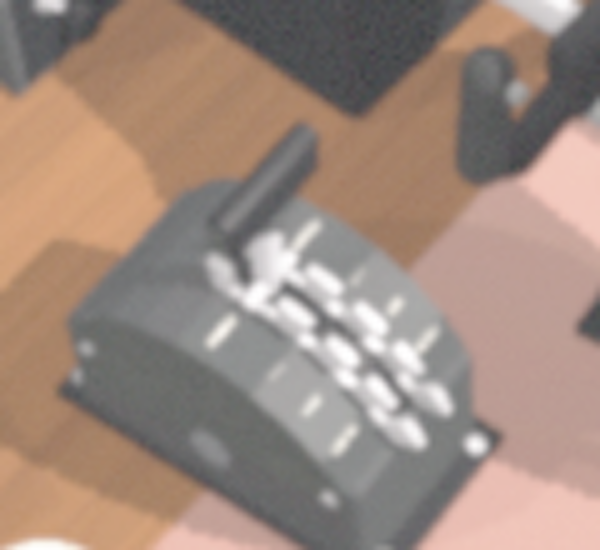

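View pics/t3.png

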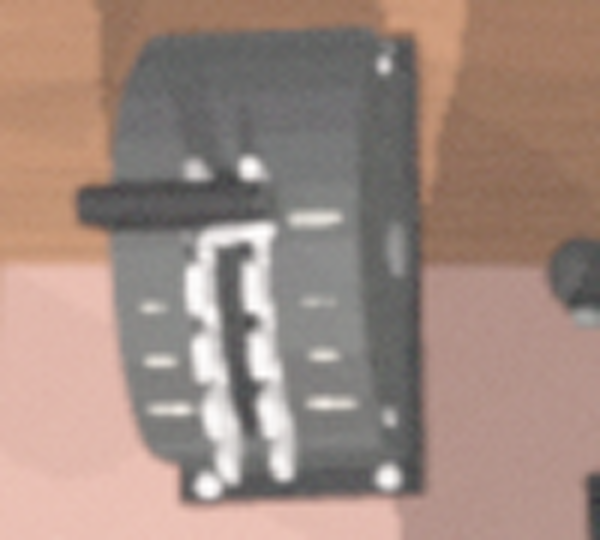

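Run:
```python
from h import *
a=dict(shot("side"));b=dict(shot("top"))
for c in(a,b): c["img"]=(255*(c["img"]/255.)**.5).astype(np.uint8)
for i,(u,l) in enumerate([((.62,.276),0),((.62,.276),.07)]):
    overlay(a,(210,320,165,285),3.3,f"x.png",u,.045,l,0); A=cv2.imread("pics/x.png")
    overlay(b,(165,255,145,245),4,f"x.png",u,.045,l,0); B=cv2.imread("pics/x.png")
    B=cv2.copyMakeBorder(B,0,max(0,A.shape[0]-B.shape[0]),0,0,0)[:A.shape[0]]
    cv2.imwrite(f"pics/o{i}.png",np.hstack([A,B]))
```

```text
(no output)
```

View pics/o0.png

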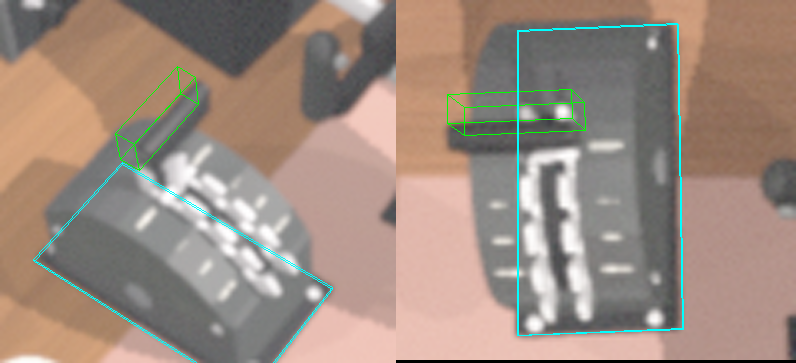

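View pics/o1.png

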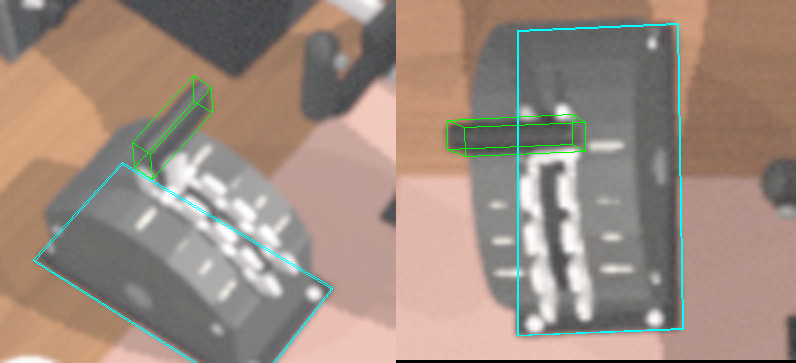

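```bash
python3 -m crank '[[[0,-10,0,0,-0.045,0,100],[0,-10,0,0,-0.045,0,100],[0,-10,0,0,-0.045,0,100],[0,-10,0,0,-0.045,0,100],[0,-10,0,0,-0.03,0,100]]]' 40
cat >> h.py <<'E'
def tool(yaw,lean):
    # tool y along -stem, tool z along knob +x
    p,Rk=knobpose((0,0),yaw,lean,0)
    return np.c_[-Rk[:,1],-Rk[:,2],Rk[:,0]]
def rows(P,R,n,P0=None,R0=None):
    o=robot.get_obs()
    R0=Ro.from_quat(o["tool_rot"]).as_matrix() if R0 is None else R0; P0=o["position"] if P0 is None else P0
    rv=Ro.from_matrix(R0.T@R).as_rotvec()
    for i in range(n):
        Ri=R0@Ro.from_rotvec(rv*i/n).as_matrix()
        print(np.r_[np.degrees(rv)/n,Ri.T@((P-P0)/n)].round(4).tolist())
def st():
    o=robot.get_obs();R=Ro.from_quat(o["tool_rot"]).as_matrix()
    print("t",o["time"],"p",o["position"].round(4),"F",o["ft_force"].round(2),"M",o["moment"].round(2),"w",round(float(o["grip_width"]),4),"q",o["q"].round(2));print(R.round(3).tolist())
E
python3 - <<'E'
from h import *
st()
rows(np.array([.60,.276,.43]),tool(.045,0),15)
E
```

```text
time: 1.82
position: [0.256, -0.5705, 0.4434]
tool_rot: [0.429, -0.562, 0.564, -0.428]
ft_force: [-0.8, -0.5, -0.6]
grip_width: 0.087
t 1.825 p [ 0.256  -0.5705  0.4434] F [-0.81 -0.49 -0.62] M [-0.01 -0.14  0.02] w 0.087 q [-1.33  0.37  1.11 -0.    1.65 -1.06]
[[-0.267, 0.001, 0.964], [-0.964, -0.003, -0.267], [0.003, -1.0, 0.002]]
[-0.0046, -1.2052, 0.0125, -0.0605, 0.0007, 0.007]
[-0.0046, -1.2052, 0.0125, -0.0604, 0.0007, 0.0083]
[-0.0046, -1.2052, 0.0125, -0.0602, 0.0007, 0.0096]
[-0.0046, -1.2052, 0.0125, -0.0599, 0.0008, 0.0108]
[-0.0046, -1.2052, 0.0125, -0.0597, 0.0008, 0.0121]
[-0.0046, -1.2052, 0.0125, -0.0594, 0.0008, 0.0133]
[-0.0046, -1.2052, 0.0125, -0.0591, 0.0008, 0.0146]
[-0.0046, -1.2052, 0.0125, -0.0588, 0.0008, 0.0158]
[-0.0046, -1.2052, 0.0125, -0.0585, 0.0008, 0.0171]
[-0.0046, -1.2052, 0.0125, -0.0581, 0.0008, 0.0183]
[-0.0046, -1.2052, 0.0125, -0.0577, 0.0008, 0.0195]
[-0.0046, -1.2052, 0.0125, -0.0573, 0.0009, 0.0207]
[-0.0046, -1.2052, 0.0125, -0.0568, 0.0009, 0.0219]
[-0.0046, -1.2052, 0.0125, -0.0564, 0.0009, 0.0231]
[-0.0046, -1.2052, 0.0125, -0.0559, 0.0009, 0.0243]
```

```bash
python3 -m crank '[[[0,-1.2,0,-0.06,0.0007,0.007,100],[0,-1.2,0,-0.06,0.0007,0.008,100],[0,-1.2,0,-0.06,0.0007,0.0096,100],[0,-1.2,0,-0.06,0.0007,0.011,100],[0,-1.2,0,-0.06,0.0007,0.012,100]]]'; python3 -m crank '[[[0,-1.2,0,-0.059,0.0007,0.0133,100],[0,-1.2,0,-0.059,0.0007,0.0146,100],[0,-1.2,0,-0.059,0.0007,0.0158,100],[0,-1.2,0,-0.058,0.0007,0.017,100],[0,-1.2,0,-0.058,0.0007,0.0183,100]]]'
python3 - <<'E'
from h import *
st()
rows(np.array([.60,.276,.40]),tool(.045,0),5)
E
```

```text
time: 2.45
position: [0.3723, -0.2874, 0.4372]
tool_rot: [0.455, -0.541, 0.541, -0.455]
ft_force: [1.1, -0.8, -0.1]
grip_width: 0.0868
time: 3.08
position: [0.4886, -0.0069, 0.4339]
tool_rot: [0.483, -0.516, 0.517, -0.483]
ft_force: [0.4, -1.4, 0.1]
grip_width: 0.0869
t 3.075 p [ 0.4886 -0.0069  0.4339] F [ 0.43 -1.36  0.12] M [-0.07 -0.18  0.04] w 0.0869 q [-0.24  0.15  1.45 -0.    1.54 -0.18]
[[-0.066, 0.001, 0.998], [-0.998, -0.0, -0.066], [0.0, -1.0, 0.001]]
[-0.0125, -1.2753, 0.0054, -0.0579, 0.0068, 0.0185]
[-0.0125, -1.2753, 0.0054, -0.0575, 0.0068, 0.0198]
[-0.0125, -1.2753, 0.0054, -0.0571, 0.0068, 0.021]
[-0.0125, -1.2753, 0.0054, -0.0566, 0.0068, 0.0223]
[-0.0125, -1.2753, 0.0054, -0.0561, 0.0068, 0.0236]
```

```bash
python3 -m crank '[[[0,-1.28,0,-0.058,0.0068,0.0185,100],[0,-1.28,0,-0.0575,0.0068,0.02,100],[0,-1.28,0,-0.057,0.0068,0.021,100],[0,-1.28,0,-0.0566,0.0068,0.0223,100],[0,-1.28,0,-0.056,0.0068,0.0236,100]]]'; python3 -m crank '[[[0,0,0,0,0,0,100],[0,0,0,0,0,0,100],[0,0,0,0,0,0,100],[0,0,0,0,0,0,100],[0,0,0,0,0,0,100]]]'
python3 - <<'E'
from h import *
st()
a=dict(shot("side"));b=dict(shot("top"))
for c in(a,b): c["img"]=(255*(c["img"]/255.)**.5).astype(np.uint8)
A=cv2.resize(a["img"][120:330,130:330,::-1],None,fx=2,fy=2);B=cv2.resize(b["img"][80:290,90:290,::-1],None,fx=2,fy=2)
cv2.imwrite("pics/o2.png",np.hstack([A,B]))
E
```

```text
time: 3.7
position: [0.6004, 0.2759, 0.3994]
tool_rot: [-0.511, 0.488, -0.489, 0.511]
ft_force: [0.4, -0.1, -0.3]
grip_width: 0.087
time: 4.32
position: [0.6, 0.273, 0.4002]
tool_rot: [-0.511, 0.489, -0.489, 0.511]
ft_force: [0.3, -0.4, 0.1]
grip_width: 0.0872
t 4.325 p [0.6    0.273  0.4002] F [ 0.34 -0.39  0.13] M [-0.   -0.08 -0.01] w 0.0872 q [ 0.26  0.45  1.1  -0.    1.59  0.21]
[[0.043, 0.001, 0.999], [-0.999, 0.0, 0.043], [-0.0, -1.0, 0.001]]
```

View pics/o2.png

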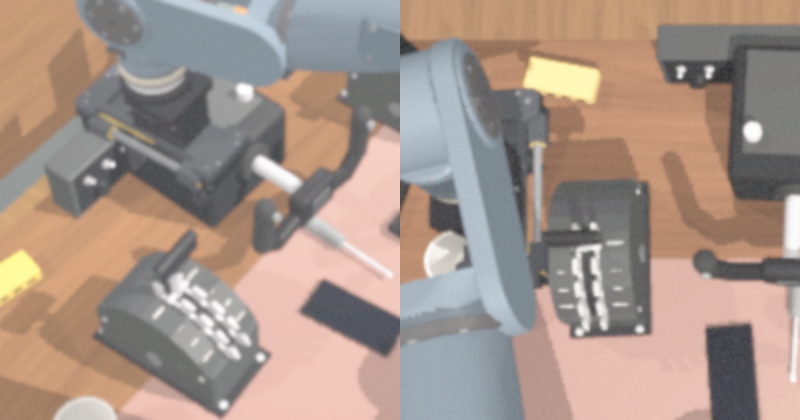

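```bash
python3 -m crank '[[[0,0,0,0,0.03,0.001,100],[0,0,0,0,0.03,0.001,100],[0,0,0,0,0.03,0.001,100],[0,0,0,0,0.02,0.001,100],[0,0,0,0,0.02,0.001,100]]]'; python3 -m crank '[[[0,0,0,0,0.015,0,100],[0,0,0,0,0.012,0,100],[0,0,0,0,0.012,0,100],[0,0,0,0,0,0,100],[0,0,0,0,0,0,100]]]'
python3 - <<'E'
from h import *
st()
a=dict(shot("side"));b=dict(shot("top"))
for c in(a,b): c["img"]=(255*(c["img"]/255.)**.5).astype(np.uint8)
A=cv2.resize(a["img"][180:330,130:280,::-1],None,fx=2.6,fy=2.6);B=cv2.resize(b["img"][130:280,110:260,::-1],None,fx=2.6,fy=2.6)
cv2.imwrite("pics/o3.png",np.hstack([A,B]))
E
```

```text
time: 5.05
position: [0.605, 0.274, 0.2688]
tool_rot: [0.511, -0.489, 0.489, -0.511]
ft_force: [0.6, -0.0, 0.5]
grip_width: 0.0875
time: 5.68
position: [0.6054, 0.2743, 0.2311]
tool_rot: [-0.511, 0.488, -0.489, 0.511]
ft_force: [0.3, -0.3, -0.3]
grip_width: 0.087
t 5.675 p [0.6054 0.2743 0.2311] F [ 0.26 -0.27 -0.32] M [ 0.02 -0.09 -0.04] w 0.087 q [0.26 0.58 1.33 0.   1.23 0.21]
[[0.045, 0.001, 0.999], [-0.999, 0.0, 0.045], [-0.0, -1.0, 0.001]]
```

View pics/o3.png

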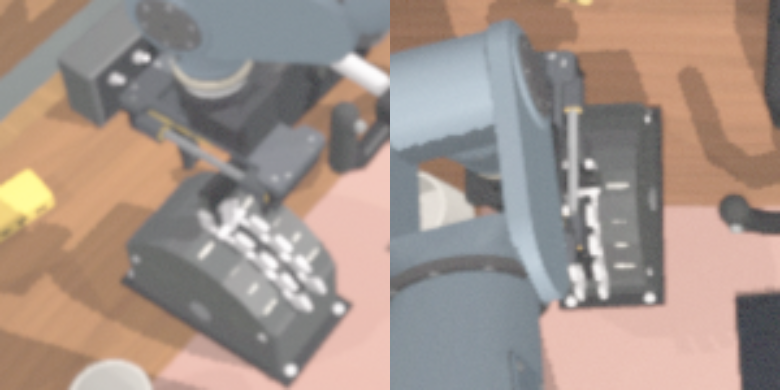

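```bash
python3 -m crank '[[[0,0,0,0,0,0,40],[0,0,0,0,0,0,40],[0,0,0,0,0,0,35],[0,0,0,0,0,0,30],[0,0,0,0,0,0,30]]]' 10
python3 - <<'E'
from h import *
st()
E
python3 -m crank '[[[0,0,0,0,0,0,0],[0,0,0,0,0,0,0],[0,0,0,0,0,0,0],[0,0,0,0,0,0,0],[0,0,0,0,0,0,0]]]' 10
python3 - <<'E'
from h import *
st()
a=dict(shot("side"));b=dict(shot("top"))
for c in(a,b): c["img"]=(255*(c["img"]/255.)**.5).astype(np.uint8)
A=cv2.resize(a["img"][180:330,130:280,::-1],None,fx=2.6,fy=2.6);B=cv2.resize(b["img"][130:280,110:260,::-1],None,fx=2.6,fy=2.6)
cv2.imwrite("pics/o4.png",np.hstack([A,B]))
E
```

```text
time: 6.4
position: [0.6049, 0.2741, 0.2305]
tool_rot: [0.511, -0.489, 0.489, -0.511]
ft_force: [0.8, -0.6, -0.1]
grip_width: 0.0451
t 6.4 p [0.6049 0.2741 0.2305] F [ 0.81 -0.65 -0.08] M [ 0.03 -0.09  0.01] w 0.0451 q [ 0.26  0.58  1.33 -0.    1.23  0.21]
[[0.045, -0.0, 0.999], [-0.999, -0.0, 0.045], [0.0, -1.0, -0.0]]
time: 7.02
position: [0.6058, 0.2742, 0.2309]
tool_rot: [-0.51, 0.488, -0.489, 0.512]
ft_force: [1.6, 0.2, 0.8]
grip_width: 0.0191
t 7.025 p [0.6058 0.2742 0.2309] F [1.57 0.25 0.75] M [ 0.05 -0.79 -0.07] w 0.0191 q [ 0.26  0.58  1.33 -0.    1.23  0.21]
[[0.045, 0.002, 0.999], [-0.999, 0.0, 0.045], [-0.0, -1.0, 0.002]]
```

View pics/o4.png

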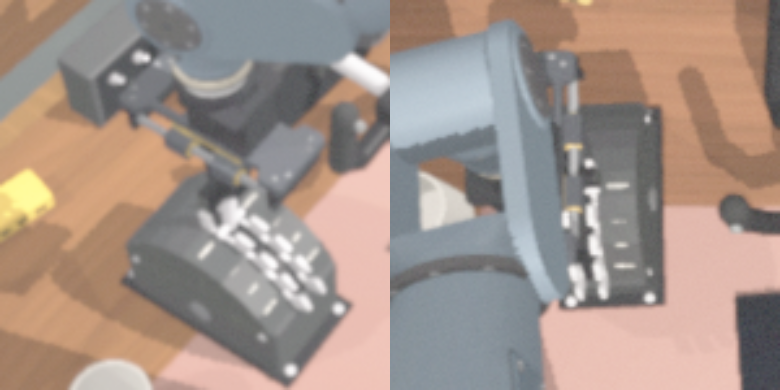

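```bash
python3 -m crank '[[[1,0,0,0,0,0,0],[1,0,0,0,0,0,0],[0,0,0,0,0,0,0],[0,0,0,0,0,0,0],[0,0,0,0,0,0,0]]]' 10
python3 - <<'E'
from h import *
st()
E
python3 -m crank '[[[1,0,0,0,0,0,0],[1,0,0,0,0,0,0],[0,0,0,0,0,0,0],[0,0,0,0,0,0,0],[0,0,0,0,0,0,0]]]' 10
python3 - <<'E'
from h import *
st()
E
```

```text
time: 7.75
position: [0.6045, 0.2742, 0.2309]
tool_rot: [-0.502, 0.48, -0.497, 0.52]
ft_force: [-0.7, -0.8, 3.9]
grip_width: 0.0183
t 7.75 p [0.6045 0.2742 0.2309] F [-0.72 -0.84  3.95] M [-0.03 -0.19 -0.02] w 0.0183 q [ 0.26  0.57  1.35 -0.01  1.19  0.22]
[[0.045, 0.034, 0.998], [-0.999, 0.002, 0.045], [0.0, -0.999, 0.034]]
time: 8.38
position: [0.6043, 0.2742, 0.2306]
tool_rot: [-0.493, 0.472, -0.505, 0.528]
ft_force: [-1.9, -0.8, 5.3]
grip_width: 0.0179
t 8.375 p [0.6043 0.2742 0.2306] F [-1.91 -0.75  5.26] M [-0.08  0.15 -0.03] w 0.0179 q [ 0.26  0.56  1.38 -0.02  1.14  0.23]
[[0.045, 0.068, 0.997], [-0.999, 0.003, 0.045], [0.0, -0.998, 0.068]]
```

```bash
python3 -m crank '[[[0,0,0,0,0,0,0],[0,0,0,0,0,0,0],[0,0,0,0,-0.002,0,0],[0,0,0,0,-0.003,0,0],[0,0,0,0,-0.003,0,0]]]' 45
python3 - <<'E'
from h import *
st()
E
python3 -m crank '[[[0,0,0,0,-0.003,0,0],[0,0,0,0,-0.003,0,0],[0,0,0,0,-0.003,0,0],[0,0,0,0,-0.002,0,0],[0,0,0,0,0,0,0]]]'
python3 - <<'E'
from h import *
st()
E
```

```text
time: 9.0
position: [0.6038, 0.2741, 0.2368]
tool_rot: [-0.494, 0.472, -0.505, 0.528]
ft_force: [2.4, 0.6, -7.6]
grip_width: 0.0176
t 9.0 p [0.6038 0.2741 0.2368] F [ 2.37  0.56 -7.63] M [ 0.21 -0.55  0.08] w 0.0176 q [ 0.26  0.55  1.37 -0.02  1.15  0.23]
[[0.045, 0.067, 0.997], [-0.999, 0.003, 0.045], [0.0, -0.998, 0.067]]
time: 9.62
position: [0.603, 0.2741, 0.2493]
tool_rot: [-0.493, 0.472, -0.505, 0.528]
ft_force: [0.4, 1.4, -10.4]
grip_width: 0.0179
t 9.625 p [0.603  0.2741 0.2493] F [  0.42   1.38 -10.38] M [ 0.17 -0.13  0.04] w 0.0179 q [ 0.27  0.53  1.36 -0.02  1.18  0.23]
[[0.045, 0.068, 0.997], [-0.999, 0.003, 0.045], [0.0, -0.998, 0.068]]
```

```bash
python3 -m crank '[[[0,0,0,0,-0.002,0,0],[0,0,0,0,-0.001,0,0],[0,0,0,0,-0.001,0,0],[0,0,0,0,0,0,0],[0,0,0,0,0,0,0]]]'
python3 - <<'E'
from h import *
st()
E
python3 -m crank '[[[0,0,0,0,-0.001,0,0],[0,0,0,0,-0.001,0,0],[0,0,0,0,0,0,0],[0,0,0,0,0,0,0],[0,0,0,0,0,0,0]]]'
python3 - <<'E'
from h import *
st()
E
```

```text
time: 10.25
position: [0.6027, 0.274, 0.2527]
tool_rot: [-0.493, 0.472, -0.505, 0.528]
ft_force: [0.5, 0.3, -15.1]
grip_width: 0.0178
t 10.25 p [0.6027 0.274  0.2527] F [  0.52   0.34 -15.14] M [ 0.24 -0.08  0.07] w 0.0178 q [ 0.27  0.53  1.36 -0.02  1.18  0.23]
[[0.045, 0.068, 0.997], [-0.999, 0.003, 0.045], [0.0, -0.998, 0.068]]
time: 10.88
position: [0.6027, 0.274, 0.2529]
tool_rot: [-0.494, 0.472, -0.505, 0.528]
ft_force: [3.6, 1.3, -24.7]
grip_width: 0.0175
t 10.875 p [0.6027 0.274  0.2529] F [  3.59   1.32 -24.75] M [ 0.41 -0.65  0.08] w 0.0175 q [ 0.27  0.53  1.36 -0.02  1.19  0.23]
[[0.045, 0.067, 0.997], [-0.999, 0.003, 0.045], [0.0, -0.998, 0.067]]
```

```bash
python3 -m crank '[[[2,0,0,0,0.00013,-0.0077,0],[2,0,0,0,0.00013,-0.0077,0],[2,0,0,0,0.00013,-0.0077,0],[2,0,0,0,0.00013,-0.0077,0],[2,0,0,0,0.00013,-0.0077,0]]]'
cat >> h.py <<'E'
def lev(hx=.618,yaw=.045,off=.009):
    o=robot.get_obs();R=Ro.from_quat(o["tool_rot"]).as_matrix();y=R[:,1]
    k=o["position"]-off*y
    ux=np.array([np.cos(yaw),np.sin(yaw)]); d=(k[:2]-np.array([hx,.2745]))@ux; h=k[2]-.035
    F=R.T@o["ft_force"]
    print("t",o["time"],"toollean",round(np.arcsin(np.clip(y@np.r_[ux,0],-1,1)),4),"lean",round(np.arctan2(-d,h),4),"pull",round(np.hypot(d,h)-.205,4),"Ftool",F.round(1),"M",(R.T@o["moment"]).round(2),"w",round(float(o["grip_width"]),4),"k",k.round(4))
E
python3 - <<'E'
from h import *
lev()
E
```

```text
time: 11.5
position: [0.565, 0.2722, 0.2469]
tool_rot: [-0.445, 0.426, -0.544, 0.569]
ft_force: [9.4, 2.9, -31.3]
grip_width: 0.0175
t 11.5 toollean 0.2428 lean 0.245 pull 0.0225 Ftool [-2.5 32.7  1.7] M [ 0.43 -0.09  0.54] w 0.0175 k [0.5629 0.2721 0.2557]
```

```bash
python3 -m crank '[[[2,0,0,0,0.0006,-0.0077,0],[2,0,0,0,0.0005,-0.0077,0],[2,0,0,0,0.0004,-0.0077,0],[2,0,0,0,0.0003,-0.0077,0],[2,0,0,0,0.0003,-0.0077,0]]]'
python3 - <<'E'
from h import *
lev()
E
```

```text
time: 12.12
position: [0.53, 0.2707, 0.2348]
tool_rot: [-0.394, 0.377, -0.58, 0.606]
ft_force: [11.3, 2.5, -27.2]
grip_width: 0.0177
t 12.125 toollean 0.4185 lean 0.4155 pull 0.0224 Ftool [-2.  29.5 -0.6] M [-0.51 -0.13  0.45] w 0.0177 k [0.5263 0.2705 0.243 ]
```

```bash
python3 -m crank '[[[2.1,0,0,0,0.0003,-0.0081,0],[2.1,0,0,0,0.0003,-0.0081,0],[2.1,0,0,0,0.0003,-0.0081,0],[2.1,0,0,0,0.0003,-0.0081,0],[2,0,0,0,0.0003,-0.0077,0]]]'
python3 -m crank '[[[0,0,0,0,0.0003,0,0],[0,0,0,0,0,0,0],[0,0,0,0,0,0,0],[0,0,0,0,0,0,0],[0,0,0,0,0,0,0]]]'
python3 - <<'E'
from h import *
lev()
a=dict(shot("side"));b=dict(shot("top"))
for c in(a,b): c["img"]=(255*(c["img"]/255.)**.5).astype(np.uint8)
A=cv2.resize(a["img"][200:320,150:270,::-1],None,fx=3.3,fy=3.3);B=cv2.resize(b["img"][150:270,140:260,::-1],None,fx=3.3,fy=3.3)
cv2.imwrite("pics/o5.png",np.hstack([A,B]))
E
```

```text
time: 12.75
position: [0.4966, 0.2693, 0.2164]
tool_rot: [-0.336, 0.322, -0.613, 0.639]
ft_force: [9.9, -1.1, -20.5]
grip_width: 0.0178
time: 13.38
position: [0.4965, 0.2691, 0.2162]
tool_rot: [-0.336, 0.322, -0.612, 0.639]
ft_force: [6.0, 2.1, -16.8]
grip_width: 0.0176
t 13.375 toollean 0.6022 lean 0.5917 pull 0.0223 Ftool [-1.9 17.3 -4.5] M [-1.75 -0.04  0.39] w 0.0176 k [0.4914 0.2689 0.2236]
```

View pics/o5.png

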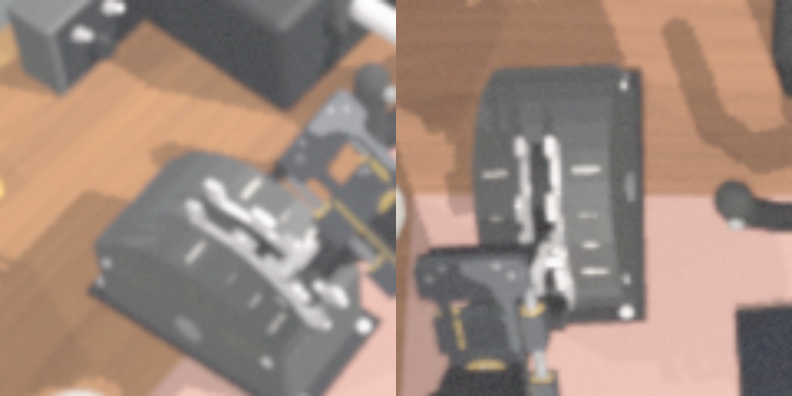

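```bash
python3 -m crank '[[[0,0,0,0,0.002,0,0],[0,0,0,0,0.002,0,0],[0,0,0,0,0.002,0,0],[0,0,0,0,0.002,0,0],[0,0,0,0,0.0,0,0]]]'
python3 - <<'E'
from h import *
lev()
E
```

```text
time: 14.1
position: [0.4988, 0.2693, 0.2123]
tool_rot: [-0.335, 0.321, -0.612, 0.64]
ft_force: [-14.5, -2.7, 15.9]
grip_width: 0.0178
t 14.1 toollean 0.6055 lean 0.5929 pull 0.0177 Ftool [  2.1 -21.4  -3. ] M [-1.6   0.02 -0.32] w 0.0178 k [0.4937 0.2691 0.2197]
```

```bash
python3 -m crank '[[[0,0,0,0,-0.002,0,0],[0,0,0,0,-0.0005,0,0],[0.7,0,0,0,0,-0.0026,0],[0.7,0,0,0,0,-0.0026,0],[0,0,0,0,0,0,0]]]'
python3 - <<'E'
from h import *
lev()
E
python3 -m crank '[[[0.7,0,0,0,0,-0.0026,0],[0,0,0,0,0,0,0],[0,0,0,0,0,0,0],[0,0,0,0,0,0,0],[0,0,0,0,0,0,0]]]'
python3 - <<'E'
from h import *
lev()
E
```

```text
time: 14.72
position: [0.4947, 0.2692, 0.2076]
tool_rot: [-0.329, 0.315, -0.615, 0.643]
ft_force: [3.1, -1.1, -9.9]
grip_width: 0.0176
t 14.725 toollean 0.6252 lean 0.6211 pull 0.0162 Ftool [ 1.2  9.8 -3.3] M [-0.78  0.02 -0.28] w 0.0176 k [0.4894 0.2689 0.2149]
time: 15.35
position: [0.4922, 0.2691, 0.2065]
tool_rot: [-0.325, 0.311, -0.617, 0.645]
ft_force: [4.8, -2.2, -7.9]
grip_width: 0.0178
t 15.35 toollean 0.6378 lean 0.6336 pull 0.0167 Ftool [ 2.4  9.2 -1. ] M [-0.54 -0.02 -0.4 ] w 0.0178 k [0.4869 0.2688 0.2137]
```

```bash
python3 -m crank '[[[0,0,0,0,0.0015,0,0],[0,0,0,0,0.0015,0,0],[0,0,0,0,0.0015,0,0],[0,0,0,0,0.0015,0,0],[0,0,0,0,0,0,0]]]'
python3 - <<'E'
from h import *
lev()
E
```

```text
time: 15.98
position: [0.4958, 0.2692, 0.2016]
tool_rot: [-0.325, 0.311, -0.617, 0.645]
ft_force: [5.0, -2.3, -6.8]
grip_width: 0.0178
t 15.975 toollean 0.6378 lean 0.6336 pull 0.0107 Ftool [ 2.5  8.4 -0.2] M [-0.53 -0.01 -0.42] w 0.0178 k [0.4904 0.269  0.2088]
```

```bash
python3 -m crank '[[[0,0,0,0,0.002,0,0],[0,0,0,0,0.002,0,0],[0,0,0,0,0.002,0,0],[0,0,0,0,0.0015,0,0],[0,0,0,0,0.001,0,0]]]'
python3 - <<'E'
from h import *
lev()
E
python3 -m crank '[[[0,0,0,0,0.001,0,0],[0,0,0,0,0.001,0,0],[0,0,0,0,0.001,0,0],[0,0,0,0,0.0005,0,0],[0,0,0,0,0,0,0]]]'
python3 - <<'E'
from h import *
lev()
E
```

```text
time: 16.6
position: [0.5008, 0.2695, 0.1948]
tool_rot: [-0.325, 0.311, -0.617, 0.646]
ft_force: [3.4, -3.9, -5.3]
grip_width: 0.0174
t 16.6 toollean 0.6379 lean 0.6337 pull 0.0022 Ftool [ 4.   6.2 -0.6] M [-0.42  0.02 -0.54] w 0.0174 k [0.4954 0.2693 0.202 ]
time: 17.23
position: [0.5019, 0.2696, 0.1929]
tool_rot: [-0.325, 0.311, -0.617, 0.646]
ft_force: [-2.9, -3.3, 4.9]
grip_width: 0.0177
t 17.225 toollean 0.6387 lean 0.6347 pull 0.0 Ftool [ 3.1 -5.7  0.4] M [-0.28  0.   -0.61] w 0.0177 k [0.4966 0.2693 0.2001]
```

```bash
python3 -m crank '[[[0,0,0,0,0.001,0,0],[0,0,0,0,0,0,0],[0,0,0,0,0,0,0],[0,0,0,0,0,0,0],[0,0,0,0,0,0,0]]]'
python3 - <<'E'
from h import *
lev()
E
python3 -m crank '[[[0,0,0,0,0,0,25],[0,0,0,0,0,0,40],[0,0,0,0,0,0,60],[0,0,0,0,0,0,70],[0,0,0,0,0,0,70]]]'
python3 - <<'E'
from h import *
lev()
E
```

```text
time: 17.85
position: [0.5019, 0.2696, 0.1927]
tool_rot: [-0.325, 0.31, -0.617, 0.646]
ft_force: [-8.1, -4.2, 12.1]
grip_width: 0.0175
t 17.85 toollean 0.6393 lean 0.6354 pull -0.0001 Ftool [  3.8 -14.6   0.5] M [-0.37  0.05 -0.74] w 0.0175 k [0.4965 0.2693 0.1999]
time: 18.48
position: [0.5029, 0.2704, 0.1912]
tool_rot: [-0.325, 0.311, -0.617, 0.646]
ft_force: [-0.1, 0.0, 0.4]
grip_width: 0.0539
t 18.475 toollean 0.6377 lean 0.6353 pull -0.002 Ftool [-0.  -0.4  0.2] M [-0.33 -0.03 -0.04] w 0.0539 k [0.4976 0.2701 0.1984]
```

Firm bottom confirmed and released cleanly. Retreat along the tool axis.

```bash
python3 -m crank '[[[0,0,0,0,-0.005,0,70],[0,0,0,0,-0.015,0,70],[0,0,0,0,-0.02,0,70],[0,0,0,0,-0.03,0,70],[0,0,0,0,-0.03,0,70]]]'
python3 -m crank '[[[0,0,0,0,-0.03,0,70],[0,0,0,0,-0.03,0,70],[0,0,0,0,-0.02,0,70],[0,0,0,0,0,0,70],[0,0,0,0,0,0,70]]]'
python3 - <<'E'
from h import *
lev()
a=dict(shot("side"));b=dict(shot("top"))
save(a,"s9.png");save(b,"t9.png")
for c in(a,b): c["img"]=(255*(c["img"]/255.)**.5).astype(np.uint8)
u=(.618,.275)
overlay(a,(200,320,150,270),3.3,"x.png",u,.045,.635,0);A=cv2.imread("pics/x.png")
overlay(b,(150,270,140,260),3.3,"x.png",u,.045,.635,0);B=cv2.imread("pics/x.png")
cv2.imwrite("pics/o6.png",np.hstack([A,B]))
E
```

```text
time: 19.1
position: [0.4426, 0.267, 0.2716]
tool_rot: [-0.326, 0.311, -0.617, 0.645]
ft_force: [-0.5, 0.6, 0.9]
grip_width: 0.0608
time: 19.73
position: [0.3959, 0.2647, 0.335]
tool_rot: [-0.326, 0.311, -0.617, 0.645]
ft_force: [0.4, 0.2, -0.8]
grip_width: 0.0611
t 19.725 toollean 0.6363 lean 0.6377 pull 0.1774 Ftool [-0.2  0.9 -0.2] M [-0.28 -0.02 -0.01] w 0.0611 k [0.3906 0.2645 0.3422]
```

View pics/o6.png

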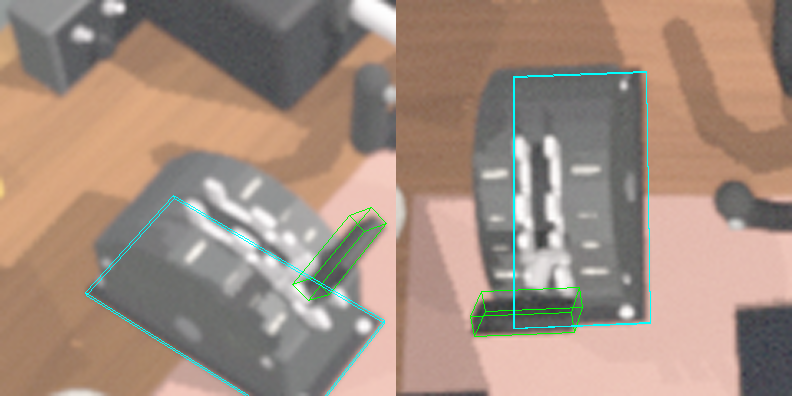

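View pics/s9.png

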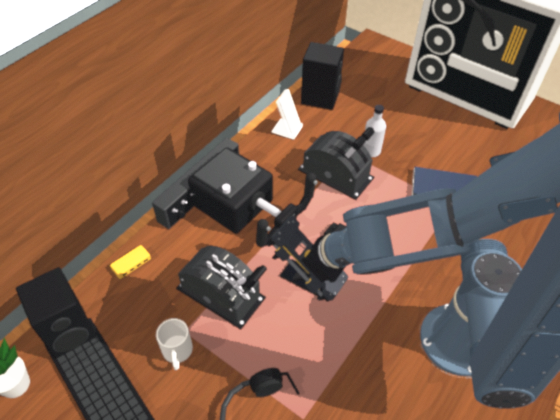

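View pics/t9.png

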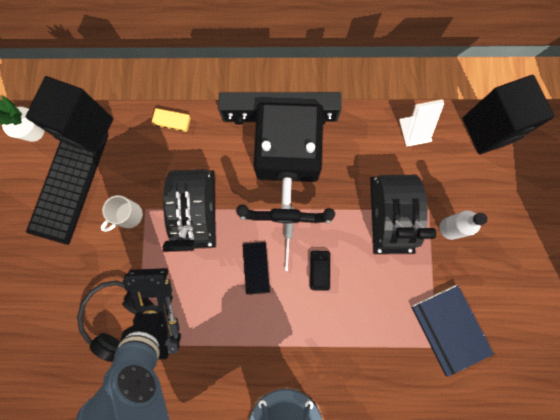

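Run:
```python
from h import *
st();print(robot.hand_in())
```

```text
t 19.825 p [0.396  0.2646 0.3345] F [ 0.15  0.99 -0.27] M [ 0.03  0.22 -0.04] w 0.0611 q [ 0.53  0.05  2.02 -0.55  0.56  0.87]
[[0.044, 0.593, 0.804], [-0.999, 0.026, 0.036], [0.001, -0.805, 0.593]]
the job is handed in; nothing more can be done
None
```

The flap lever is set in the second notch with its knob fully down, and I handed the job in at about 19.8 s. `hand_in` gives no verdict, so the figures below are my own measurements.

**What I did**
- I pinched the knob's flat faces and drew it about 22 mm up until the pull rose to 25 N with no further travel, so it was firmly on its stop.
- I swung the lever back about its hinge with the knob still on the stop, past the first notch to about 0.59 rad.
- The first try at lowering met a tooth at about 17.7 mm of draw. I eased off, slid the lever back a little further, and felt the pin drop into the notch.
- I lowered the knob at no more than about 16 mm/s until it met a hard bottom, pressed it with about 15 N and it did not move, then opened the gripper and backed away.

**Last checks**
- **Lever:** the lean was about 0.635 rad, inside the 0.52 to 0.68 range. The gate seems to sit about 0.03 rad towards the robot of nominal.
- **Knob:** the draw came out at about 0 mm, and in the last pictures the knob fits the drawn outline for that pose to within a few millimetres.
- **Robot:** the contact force is near zero and the gripper is well clear.
- **Desk:** by eye, the throttle levers, mug, bottle, mouse, phone and screwdriver look unmoved in the top picture; I did not measure them.

**One disagreement:** the lever seemed to start at about 0.06 rad of lean rather than exactly upright. I aligned the grip to match and it had no further effect.

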